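# Dip the wax brush and stand it on its plate

### The job

Pick up the wax brush with the pale wooden handle, dip its bristles at least half-way into the open green tin, then set it down standing upright, with its whole foot on the round white plate, and let go of it. Keep it out of the red tin, and do not shove either tin out of place or knock it over.

Things in the scene. Friction and masses are not known exactly. Their poses are not given: they have to be found in the camera images.
- brush_mid (a point): Centre of the loose wax brush (pale wooden handle, brown bristles), 70 mm above its foot; z up the handle. It stands on its stiff flat bristle end, 140 mm tall, 120 g. From the foot: bristles 0-40 mm, 40 mm thick; brass ferrule to 56 mm, 42 mm thick; round handle 26 mm thick, flared below 68 mm; grip it 80-120 mm up. The like brush with blue handle, pale bristles is not wanted.
- tin_green: The green open round tin, loose, about 350 g: 90 mm outer diameter, 60 mm tall, walls 4 mm, so the mouth is 82 mm wide; the inner floor is 5 mm above the underside. Origin at the centre of its underside, on the bench; z up. Dip the brush here, its end at least 20 mm below the rim; it need not touch the floor.
- tin_red: The red open round tin, loose, same shape, size and origin as the green one. Not wanted: the brush stays out of it.
- rest: The round white flat ceramic plate fixed to the bench, on which the brush is finally stood: 120 mm in diameter, 8 mm thick. Origin at the centre of its underside, on the bench; its top is 8 mm above the origin; z up.
Not all that is in view belongs to the job. Leave any pink or purple look-alike of the part that bears brush_mid alone.

How it is judged:
By the outcome, as a careful person would: the job done as asked, in the order asked, and still so for the second after the job is handed in, with the robot touching nothing.
It also fails if it takes over 58 s, if anything falls off the work surface, if the arm or the gripper's body presses on something with over 40 N, if the wrist force passes 120 N, or if a joint passes its speed limit or range.

### The arm

A 7-joint arm with a two-finger parallel gripper is mounted at the origin on the work surface. World frame = base frame: x ahead of the robot, y to its left, z up, the work surface at z = 0. Lengths are in m, angles in rad, forces in N, time in s.
With the tool pointing down it reaches from about 0.425 to 0.875 m from the base axis. Payload 8.4 kg.
Tool frame: the origin (TCP) lies at the very end of the fingers, on their centre line; the grasp point (between the pads) lies bot.grip_depth behind it (bot.grip_depth is the distance from the TCP to the grasp point, in m); z points along the fingers, y is the direction in which the jaws open and shut (so a half turn about z gives the same grasp; the last joint's range is limited). The gripper opens to 85 mm and grips with 20 to 120 N. Pads are 22 mm wide; open, the fingers measure 114 mm over their backs; the gripper's body (76 mm by 85 mm) begins 54 mm behind the grasp point. The pads swing forward as they close: fully open they stand 13 mm farther back than shut.
Start: joints at [-1.364, 0.333, 0.04, 1.465, -0.013, 1.343, -0.059], TCP at [0.196, 0.62, 0.231] pointing down, gripper open.
Joint ranges: [-2.58, 2.58], [-0.38, 2.09], [-1.3, 1.39], [0.25, 2.4], [-1.5, 4.64], [0.08, 2.09], [-2.65, 2.65]. Speed limits (rad/s): [2.22, 2.22, 2.79, 2.79, 3.14, 3.14, 3.14].

### API

Orientations are given as a rotation vector (axis times angle).
In Python, from station import bot gives the robot as it stands.
- The arm moves only by the shell command python3 -m inch 'ROWS' [FORCE]. ROWS is JSON, a list of rows, each an object with "turn": the turn, a rotation vector about the tool's x, y, z in rad, a list of three; "delta_pos": the shift along the tool's x, y, z in mm, a list of three; "fingers": the opening, from -1 (shut) to 1 (fully open), so that 0 is half open. In form: [{"turn": [wx, wy, wz], "delta_pos": [dx, dy, dz], "fingers": fingers}, ...]. A call has 1 to 12 rows; each row shifts and turns the commanded pose from where the row before left it, along the tool's axes as they then stand; what a row does not reach is not made up. A row lasts 1/12 s, in which the tool goes at most 41.7 mm and 7.16 degrees, less where a joint would pass 70% of its speed; a pose out of reach is approached as far as the arm can. A call with a gripper value outside its range is refused whole. The fingers move at their own pace and stop on an object; FORCE is the grip in N (left out, the last holds). Time passes only in rows, so rows that do not move let the fingers close. It gives the time, the measured TCP pose, the force and the opening at its end, in the units of the state.
- bot.observe(): the state, without advancing time (a new reading comes with each control period).
- bot.camera(name): name is "side" or "top"; returns a dict with "pixels" (480x640x3 uint8, blue, green, red), "range_z" (480x640 float32, m along the optical axis (not along the pixel's ray), 0 where there is no reading), "fovy" (degrees; the focal length in pixels is half the picture's height over the tangent of half this angle, whatever the lens; pixels are square), "cx", "cy" (the principal point, pixels), "D" ([k1, k2, p1, p2, k3] as OpenCV has them; the pictures are not rectified), "origin" and "orientation" of the camera in the world. Camera axes: x right, y down, z forward; pixel columns grow to the right and rows downward; lengths in m; the calibration is good to about 2 mm. A picture is of the moment at which its call begins.
- bot.job_done(): hands the job in, once; it reports no verdict.
Trained networks look in a picture, given as the dict that the camera call returned (one of the last four; its "shot" number tells which), for a name from the list of things; names that differ only in an ending like _2 or _b are one class to them, and where a whole thing is asked for, a point or a joint stands for the part that bears it (a point fixed in the world has none). Each returns a list of dicts, best first, with "score" (0 to 1); they miss things now and then, are a little off and sometimes report something else, mostly with a low value. They report only what shows in the picture. A call takes as long as a camera call. They do not tell look-alikes from the thing itself.
- bot.outline_of(label, picture): "mask" (480x640 bool, what is visible of it) and "extent" ([centre column, centre row, width, height] as shares, 0 to 1, of the picture: columns of its width, rows of its height, round what is visible of it).
- bot.pinpoint(label, picture): "position" ([column, row] as shares, 0 to 1, of the picture: columns of its width, rows of its height: a listed point, or the origin of a listed thing).
The state is a dict: "t": time; "joint_positions": joint angles; "dq": joint speeds; "joint_torque": joint torques, N m; "position": TCP position; "tcp_rot": TCP orientation; "wrist_force": force on the tool from outside, world axes, zero at the start; "moment": the same for the moment, N m; "grip_width": finger opening in m.
Only numpy, scipy, OpenCV 4.12 (cv2) and the standard library are available. Lean on these libraries where they do the work, as an engineer would, in place of code of your own. Each camera call takes 0.05 s, during which the arm holds its last target.

## Working session

There is one attempt and no reset: what is moved stays moved. The work goes in short steps, Python scripts to look and compute and a shell command to move; the robot and the scene stay as the last step left them, time stands still between calls to the robot, and variables do not carry over. Pictures are saved under pics/ and viewed, and the job is handed in when it is done.

```bash
mkdir -p pics; cat > h.py <<'E'
import numpy as np, cv2
from station import bot
from scipy.spatial.transform import Rotation as R
def K(p):
    f=240/np.tan(np.radians(p["fovy"])/2); return np.array([[f,0,p["cx"]],[0,f,p["cy"]],[0,0,1.]])
def Rm(p):
    o=np.asarray(p["orientation"],float)
    return o if o.shape==(3,3) else R.from_rotvec(o).as_matrix()
def cloud(p):
    v,u=np.mgrid[0:480,0:640]
    q=cv2.undistortPoints(np.stack([u.ravel(),v.ravel()],1).astype(np.float64)[:,None],K(p),np.array(p["D"],float))[:,0]
    z=p["range_z"].ravel()
    c=np.c_[q*z[:,None],z]
    w=c@Rm(p).T+np.array(p["origin"]); w[z<=0]=np.nan
    return w.reshape(480,640,3)
def proj(p,X):
    X=np.atleast_2d(X); c=(X-np.array(p["origin"]))@Rm(p)
    return cv2.projectPoints(c,np.zeros(3),np.zeros(3),K(p),np.array(p["D"],float))[0][:,0]
E
python3 - <<'E'
from h import *
print(bot.observe(), bot.grip_depth)
for n in ["top","side"]:
    p=bot.camera(n); cv2.imwrite(f"pics/{n}0.png",p["pixels"]); W=cloud(p)
    print(n,p["origin"],p["orientation"],p["fovy"],p["D"])
    for l in ["brush_mid","tin_green","tin_red","rest"]:
        for d in bot.outline_of(l,p):
            m=d["mask"]; w=W[m]; w=w[~np.isnan(w[:,0])]
            print(l,"out",round(d["score"],2),np.round(np.array(d["extent"])*[640,480,640,480]), np.round(np.median(w,0),3) if len(w) else None, np.round(np.percentile(w,[2,98],axis=0),3).tolist() if len(w) else None)
        for d in bot.pinpoint(l,p):
            print(l,"pin",round(d["score"],2),np.round(np.array(d["position"])*[640,480]))
E
```

```text
{'t': 0.0, 'joint_positions': array([-1.36422295,  0.33389065,  0.03988277,  1.46627208, -0.01344013,
        1.3432592 , -0.0584979 ]), 'dq': array([ 1.12418637e-03, -1.19199049e-03, -5.88729037e-06,  5.58256340e-04,
        1.04805705e-03, -1.89303008e-03, -8.63383833e-04]), 'joint_torque': array([-6.86048625e-04, -6.58538818e+01,  1.36513989e+00, -4.05577970e+01,
        1.67697034e-02,  1.23219521e-02,  8.31248798e-06]), 'position': array([0.19555523, 0.61942179, 0.23043405]), 'tcp_rot': array([-4.78463642e-01, -3.10477215e+00,  2.44109109e-03]), 'wrist_force': array([0.03303048, 0.34377858, 0.55772456]), 'moment': array([-0.02864862, -0.01027242,  0.03489181]), 'grip_width': 0.08552521418425851} 0.0187
top [ 0.43385443 -0.00484446  1.09585832] [-2.16636089  2.11376459 -0.12587904] 46.52182596831075 [-0.14588427  0.          0.          0.          0.        ]
brush_mid out 0.95 [146. 299.  39.  23.] [0.452 0.332 0.066] [[0.432, 0.322, 0.001], [0.472, 0.377, 0.14]]
brush_mid out 0.75 [201. 277.  34.  23.] [0.496 0.233 0.071] [[0.479, 0.222, 0.009], [0.516, 0.253, 0.14]]
brush_mid
[... 1017 characters left out ...]
 0.68 [374. 410.  32.  88.] [0.453 0.353 0.062] [[0.434, 0.331, -0.0], [0.472, 0.362, 0.138]]
brush_mid out 0.58 [317. 390.  31.  87.] [0.532 0.339 0.064] [[0.516, 0.312, 0.002], [0.552, 0.348, 0.137]]
brush_mid pin 0.92 [300. 339.]
brush_mid pin 0.86 [376. 409.]
brush_mid pin 0.82 [345. 342.]
tin_green out 0.73 [251. 284.  52.  62.] [0.68  0.107 0.032] [[0.636, 0.061, 0.002], [0.719, 0.149, 0.059]]
tin_green pin 0.56 [251. 299.]
tin_red out 0.76 [285. 193.  48.  43.] [ 0.68  -0.154  0.035] [[0.637, -0.219, 0.0], [0.723, -0.129, 0.06]]
tin_red pin 0.58 [284. 202.]
rest out 0.6 [372. 261.  65.  47.] [ 0.486 -0.031  0.007] [[0.432, -0.089, 0.001], [0.54, 0.021, 0.01]]
rest pin 0.58 [372. 259.]
```

View pics/top0.png

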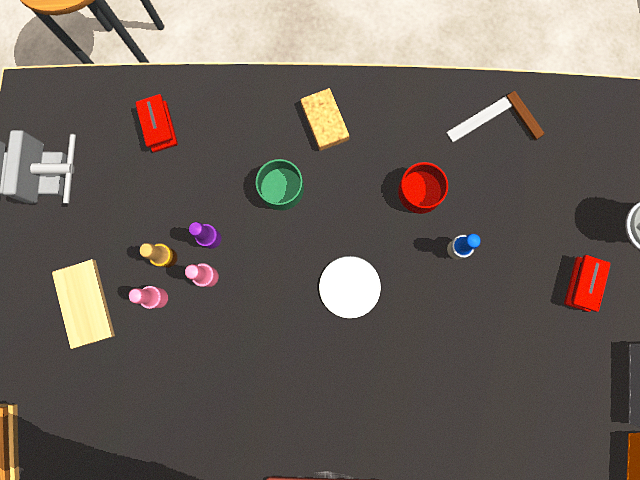

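View pics/side0.png

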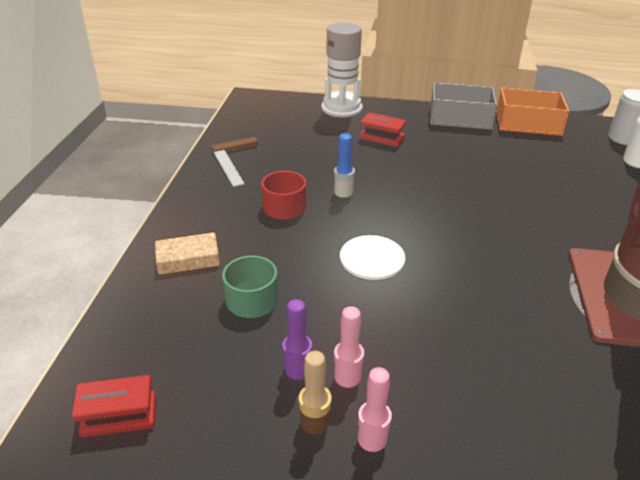

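```bash
python3 - <<'E'
import cv2
a=cv2.imread("pics/side0.png")[290:470,230:430]
cv2.imwrite("pics/sidecrop.png",cv2.resize(a,None,fx=3.3,fy=3.3,interpolation=cv2.INTER_CUBIC))
a=cv2.imread("pics/top0.png")[200:330,110:260]
cv2.imwrite("pics/topcrop.png",cv2.resize(a,None,fx=4,fy=4,interpolation=cv2.INTER_CUBIC))
E
```

```text
(no output)
```

View pics/sidecrop.png

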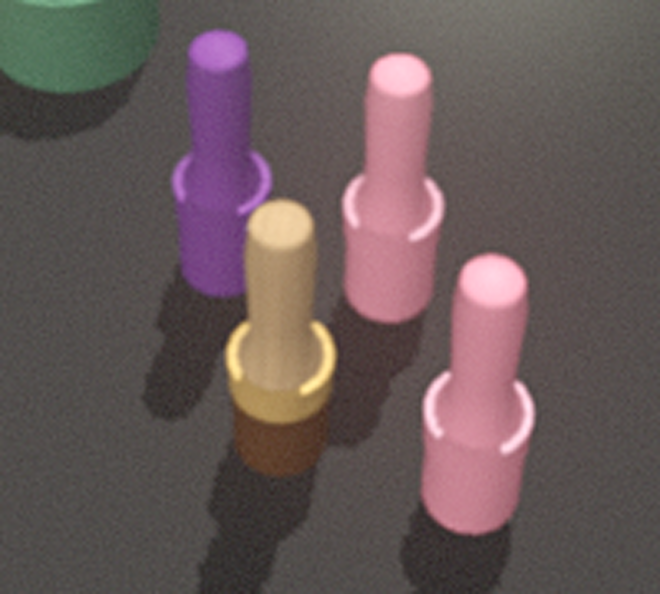

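View pics/topcrop.png

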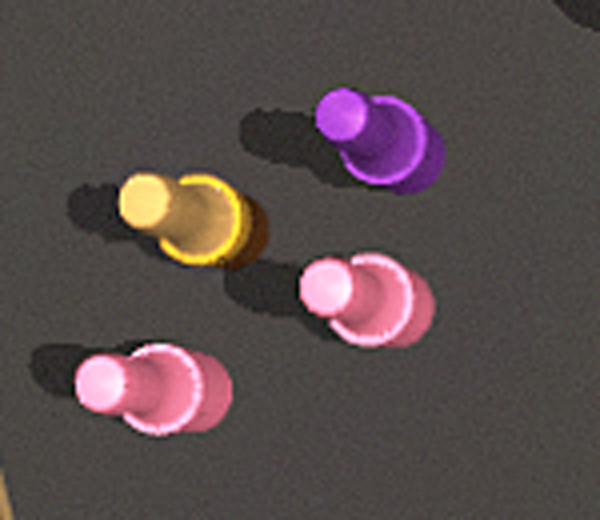

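The wanted brush has the pale tan handle with a brass ferrule. It is at about (158,255) in the top view and (316,390) in the side view. A purple look-alike and two pink ones stand close around it. The green tin is at (279,184) and the white plate at (350,287), both in the top view. Next I'll fit their positions.

```bash
cat >> h.py <<'E'
from scipy.optimize import least_squares
def circ(w,r=None,c0=None):
    c0=w[:,:2].mean(0) if c0 is None else c0
    if r is None:
        s=least_squares(lambda q:np.hypot(w[:,0]-q[0],w[:,1]-q[1])-q[2],[*c0,.05],loss="soft_l1",f_scale=.002)
    else: s=least_squares(lambda q:np.hypot(w[:,0]-q[0],w[:,1]-q[1])-r,c0,loss="soft_l1",f_scale=.002)
    return s.x
def near(W,c,r,z0,z1):
    w=W.reshape(-1,3); w=w[~np.isnan(w[:,0])]
    return w[(np.hypot(w[:,0]-c[0],w[:,1]-c[1])<r)&(w[:,2]>z0)&(w[:,2]<z1)]
E
python3 - <<'E'
from h import *
P={n:bot.camera(n) for n in ["top","side"]}
Ws={n:cloud(p) for n,p in P.items()}
both=np.concatenate([W.reshape(-1,3) for W in Ws.values()])
for nm,c in dict(W=(.532,.33),pA=(.453,.345),pB=(.498,.243),pu=(.573,.241)).items():
    for n,W in list(Ws.items())+[("both",both)]:
        a=near(W,c,.04,.133,.15); h=near(W,c,.03,.075,.13); b=near(W,c,.035,.01,.038)
        print(nm,n,"top",np.round([*((a.max(0)+a.min(0))[:2]/2 if len(a) else [])],4),len(a),"handle",np.round(circ(h,.013,c),4),len(h),"bris",np.round(circ(b,.02,c),4),len(b))
for nm,c in dict(green=(.68,.105),red=(.68,-.17)).items():
    for n,W in list(Ws.items())+[("both",both)]:
        a=near(W,c,.06,.054,.066); o=near(W,c,.06,.058,.064)
        print(nm,n,"rim",np.round(circ(a,.043,c),4),np.round(circ(o),4),len(a))
p=P["top"]; W=Ws["top"]
m=(p["pixels"].min(2)>200)&(np.hypot(W[...,0]-.485,W[...,1]+.035)<.09)
w=W[m]; print("rest",np.round((w.max(0)+w.min(0))/2,4),np.round(np.median(w,0),4),np.round(w.max(0)-w.min(0),3))
p=P["side"]; W=Ws["side"]
m=(p["pixels"].min(2)>170)&(np.hypot(W[...,0]-.485,W[...,1]+.035)<.09)
w=W[m]; print("rest",np.round((w.max(0)+w.min(0))/2,4),np.round(np.median(w,0),4),np.round(w.max(0)-w.min(0),3))
o=bot.observe(); M=R.from_rotvec(o["tcp_rot"]).as_matrix(); print(np.round(M,3))
E
```

```text
W top top [0.533  0.3276] 140 handle [0.5337 0.3278] 149 bris [0.5339 0.3268] 77
W side top [0.5343 0.3275] 225 handle [0.5346 0.3269] 557 bris [0.5341 0.3267] 324
W both top [0.5335 0.3275] 365 handle [0.5345 0.3271] 706 bris [0.5341 0.3267] 401
pA top top [0.4531 0.3408] 147 handle [0.4532 0.3417] 153 bris [0.4532 0.3424] 77
pA side top [0.4534 0.3423] 244 handle [0.4532 0.3413] 598 bris [0.453  0.3409] 344
pA both top [0.4533 0.3415] 391 handle [0.4532 0.3413] 751 bris [0.453  0.3412] 421
pB top top [0.4984 0.2415] 155 handle [0.4979 0.2422] 115 bris [0.498  0.2419] 52
pB side top [0.499  0.2428] 183 handle [0.4989 0.242 ] 526 bris [0.499  0.2417] 305
pB both top [0.4986 0.2424] 338 handle [0.4987 0.242 ] 641 bris [0.4988 0.2417] 357
pu top top [0.5741 0.239 ] 154 handle [0.5744 0.2396] 124 bris [0.5745 0.2394] 60
pu side top [0.5747 0.2407] 179 handle [0.575  0.2399] 521 bris [0.5739 0.2396] 217
pu both top [0.5744 0.2401] 333 handle [0.5748 0.2398] 645 bris [0.5741 0.2395] 277
green top rim [0.6789 0.1031] [0.6792 0.1034 0.0429] 354
green side rim [0.6792 0.1046] [0.6792 0.1045 0.0425] 458
green both rim [0.679 0.104] [0.6792 0.1039 0.0427] 812
red top rim [ 0.6794 -0.1747] [ 0.6795 -0.1749  0.0427] 348
red side rim [ 0.6807 -0.1734] [ 0.6805 -0.1733  0.043 ] 299
red both rim [ 0.6799 -0.1741] [ 0.6798 -0.1744  0.0429] 647
rest [ 0.4853 -0.0374  0.0073] [ 0.485  -0.0374  0.0085] [0.117 0.119 0.017]
rest [ 0.4865 -0.043   0.0041] [ 0.4857 -0.0328  0.0067] [0.122 0.136 0.017]
[[-0.954  0.301  0.   ]
 [ 0.301  0.954  0.   ]
 [-0.     0.    -1.   ]]
```

```bash
python3 -m inch '[{"turn":[0,0,0.12],"delta_pos":[0,0,0],"fingers":1},{"turn":[0,0,0.12],"delta_pos":[0,0,0],"fingers":1},{"turn":[0,0,0.12],"delta_pos":[0,0,0],"fingers":1},{"turn":[0,0,0.12],"delta_pos":[0,0,0],"fingers":1},{"turn":[0,0,0.12],"delta_pos":[0,0,0],"fingers":1},{"turn":[0,0,0.12],"delta_pos":[0,0,0],"fingers":1},{"turn":[0,0,0.022],"delta_pos":[0,0,0],"fingers":1},{"turn":[0,0,0],"delta_pos":[0,0,0],"fingers":1}]' 40
python3 -m inch '[{"turn":[0,0,0],"delta_pos":[-35,12,0],"fingers":1},{"turn":[0,0,0],"delta_pos":[-35,12,0],"fingers":1},{"turn":[0,0,0],"delta_pos":[-35,12,0],"fingers":1},{"turn":[0,0,0],"delta_pos":[-35,12,0],"fingers":1},{"turn":[0,0,0],"delta_pos":[-35,12,0],"fingers":1},{"turn":[0,0,0],"delta_pos":[-35,12,0],"fingers":1},{"turn":[0,0,0],"delta_pos":[-35,12,0],"fingers":1},{"turn":[0,0,0],"delta_pos":[-35,12,0],"fingers":1},{"turn":[0,0,0],"delta_pos":[-35,12,0],"fingers":1},{"turn":[0,0,0],"delta_pos":[-35,12,0],"fingers":1},{"turn":[0,0,0],"delta_pos":[-35,12,0],"fingers":1},{"turn":[0,0,0],"delta_pos":[-20,8,0],"fingers":1}]'
python3 -m inch '[{"turn":[0,0,0],"delta_pos":[0,0,0],"fingers":1},{"turn":[0,0,0],"delta_pos":[0,0,0],"fingers":1}]'
cat >> h.py <<'E'
def to(x,y,z):
    o=bot.observe(); M=R.from_rotvec(o["tcp_rot"]).as_matrix()
    print("t",round(o["t"],2),"pos",np.round(o["position"],4),"d_tool_mm",np.round((np.array([x,y,z])-o["position"])@M*1000,1),"w",round(o["grip_width"],4),"F",np.round(o["wrist_force"],1)); print(np.round(M,3).tolist(), np.round(o["joint_positions"],2))
E
python3 -c "from h import *; to(.534,.327,.087)"
```

```text
t: 1.67
position: [0.1956, 0.6199, 0.2313]
tcp_rot: [1.569, 2.722, -0.0]
wrist_force: [-0.8, 0.1, 0.6]
grip_width: 0.0854
t: 2.67
position: [0.5225, 0.3346, 0.2317]
tcp_rot: [1.571, 2.719, -0.0]
wrist_force: [0.7, -1.0, 0.8]
grip_width: 0.0853
t: 2.83
position: [0.5204, 0.3375, 0.2313]
tcp_rot: [1.571, 2.72, -0.0]
wrist_force: [-0.5, 1.1, -0.1]
grip_width: 0.0854
t 2.83 pos [0.5204 0.3375 0.2313] d_tool_mm [-15.9   6.6 144.3] w 0.0854 F [-0.5  1.1 -0.1]
[[-0.5, 0.866, 0.0], [0.866, 0.5, -0.0], [-0.0, 0.0, -1.0]] [-0.95  0.28  0.37  1.56 -0.1   1.32 -0.04]
```

```bash
python3 -m inch '[{"turn":[0,0,0],"delta_pos":[-8,3.3,0],"fingers":1},{"turn":[0,0,0],"delta_pos":[-7.9,3.3,0],"fingers":1},{"turn":[0,0,0],"delta_pos":[0,0,15],"fingers":1},{"turn":[0,0,0],"delta_pos":[0,0,15],"fingers":1},{"turn":[0,0,0],"delta_pos":[0,0,15],"fingers":1},{"turn":[0,0,0],"delta_pos":[0,0,15],"fingers":1},{"turn":[0,0,0],"delta_pos":[0,0,15],"fingers":1},{"turn":[0,0,0],"delta_pos":[0,0,0],"fingers":1},{"turn":[0,0,0],"delta_pos":[0,0,0],"fingers":1}]'
python3 - <<'E'
from h import *
to(.534,.327,.087)
p=bot.camera("side"); cv2.imwrite("pics/s1.png",p["pixels"])
E
```

```text
t: 3.58
position: [0.5325, 0.3285, 0.156]
tcp_rot: [-1.569, -2.721, 0.002]
wrist_force: [0.5, 0.5, -0.1]
grip_width: 0.0855
t 3.58 pos [0.5325 0.3285 0.156 ] d_tool_mm [-2.   0.7 69. ] w 0.0855 F [ 0.5  0.5 -0.1]
[[-0.501, 0.866, -0.001], [0.866, 0.501, -0.001], [-0.0, -0.001, -1.0]] [-0.92  0.34  0.37  1.64 -0.13  1.19  0.01]
```

View pics/s1.png

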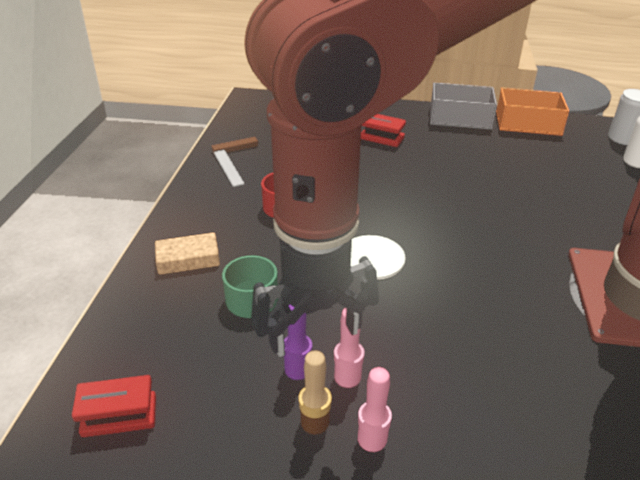

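The open gripper is centred over the tan brush (315,390), and the look-alikes sit off the jaw line. I'll descend and grip.

```bash
python3 -m inch '[{"turn":[0,0,0],"delta_pos":[-2,0.7,14],"fingers":1},{"turn":[0,0,0],"delta_pos":[0,0,14],"fingers":1},{"turn":[0,0,0],"delta_pos":[0,0,14],"fingers":1},{"turn":[0,0,0],"delta_pos":[0,0,14],"fingers":1},{"turn":[0,0,0],"delta_pos":[0,0,11],"fingers":1},{"turn":[0,0,0],"delta_pos":[0,0,0],"fingers":1},{"turn":[0,0,0],"delta_pos":[0,0,0],"fingers":1}]'
python3 -c "from h import *; to(.534,.327,.087)"
```

```text
t: 4.22
position: [0.5347, 0.3272, 0.0898]
tcp_rot: [1.571, 2.72, 0.0]
wrist_force: [-0.1, 0.2, -0.3]
grip_width: 0.0856
t 4.22 pos [0.5347 0.3272 0.0898] d_tool_mm [ 0.2 -0.7  2.8] w 0.0856 F [-0.1  0.2 -0.3]
[[-0.5, 0.866, 0.0], [0.866, 0.5, -0.0], [-0.0, 0.0, -1.0]] [-0.9   0.41  0.36  1.7  -0.16  1.06  0.03]
```

```bash
python3 -m inch '[{"turn":[0,0,0],"delta_pos":[0,0,0],"fingers":0},{"turn":[0,0,0],"delta_pos":[0,0,0],"fingers":-0.3},{"turn":[0,0,0],"delta_pos":[0,0,0],"fingers":-1},{"turn":[0,0,0],"delta_pos":[0,0,0],"fingers":-1},{"turn":[0,0,0],"delta_pos":[0,0,0],"fingers":-1},{"turn":[0,0,0],"delta_pos":[0,0,0],"fingers":-1},{"turn":[0,0,0],"delta_pos":[0,0,0],"fingers":-1},{"turn":[0,0,0],"delta_pos":[0,0,0],"fingers":-1},{"turn":[0,0,0],"delta_pos":[0,0,0],"fingers":-1},{"turn":[0,0,0],"delta_pos":[0,0,0],"fingers":-1}]' 45
python3 - <<'E'
from h import *
to(.534,.327,.087)
p=bot.camera("side"); cv2.imwrite("pics/s2.png",cv2.resize(p["pixels"][230:470,180:500],None,fx=2.4,fy=2.4))
E
```

```text
t: 5.05
position: [0.5347, 0.3272, 0.0898]
tcp_rot: [1.572, 2.72, 0.001]
wrist_force: [-0.7, -1.4, 5.7]
grip_width: 0.0248
t 5.05 pos [0.5347 0.3272 0.0898] d_tool_mm [ 0.2 -0.7  2.8] w 0.0248 F [-0.7 -1.4  5.7]
[[-0.499, 0.866, 0.0], [0.866, 0.499, 0.0], [0.0, 0.001, -1.0]] [-0.9   0.41  0.36  1.7  -0.16  1.06  0.03]
```

View pics/s2.png

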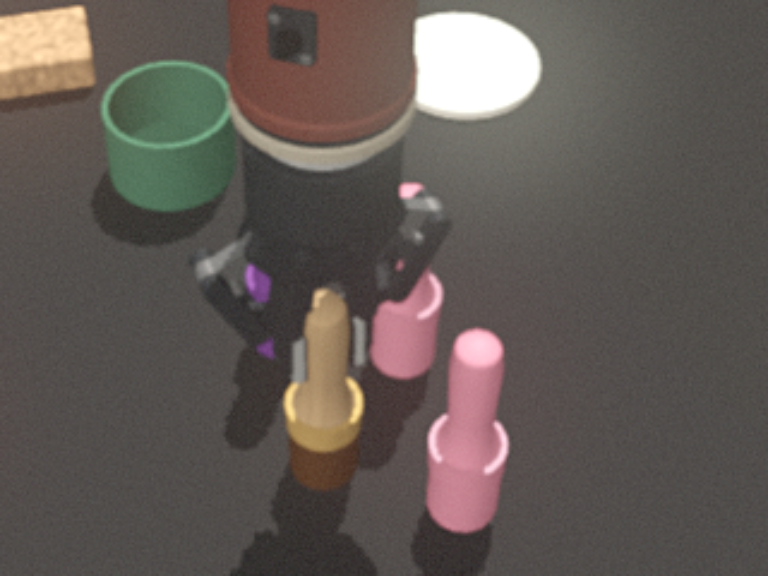

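The tan brush is gripped on its handle, about 25 mm wide, with the ferrule clear of the pads. I'll lift it 165 mm straight up.

```bash
python3 -m inch '[{"turn":[0,0,0],"delta_pos":[0,0,-8],"fingers":-1},{"turn":[0,0,0],"delta_pos":[0,0,-14],"fingers":-1},{"turn":[0,0,0],"delta_pos":[0,0,-18],"fingers":-1},{"turn":[0,0,0],"delta_pos":[0,0,-18],"fingers":-1},{"turn":[0,0,0],"delta_pos":[0,0,-18],"fingers":-1},{"turn":[0,0,0],"delta_pos":[0,0,-18],"fingers":-1},{"turn":[0,0,0],"delta_pos":[0,0,-18],"fingers":-1},{"turn":[0,0,0],"delta_pos":[0,0,-18],"fingers":-1},{"turn":[0,0,0],"delta_pos":[0,0,-18],"fingers":-1},{"turn":[0,0,0],"delta_pos":[0,0,-12],"fingers":-1},{"turn":[0,0,0],"delta_pos":[0,0,-5],"fingers":-1},{"turn":[0,0,0],"delta_pos":[0,0,0],"fingers":-1}]'
python3 - <<'E'
from h import *
to(.679,.104,.255)
for n in ["side","top"]:
    p=bot.camera(n); cv2.imwrite(f"pics/{n}3.png",p["pixels"])
E
```

```text
t: 6.1
position: [0.5349, 0.3272, 0.2554]
tcp_rot: [1.571, 2.72, 0.002]
wrist_force: [0.6, 0.3, -1.0]
grip_width: 0.0252
t 6.1 pos [0.5349 0.3272 0.2554] d_tool_mm [-265.3   13.4    0.3] w 0.0252 F [ 0.6  0.3 -1. ]
[[-0.499, 0.866, 0.001], [0.866, 0.499, 0.001], [0.0, 0.002, -1.0]] [-0.93  0.28  0.39  1.51 -0.11  1.37 -0.01]
```

View pics/side3.png

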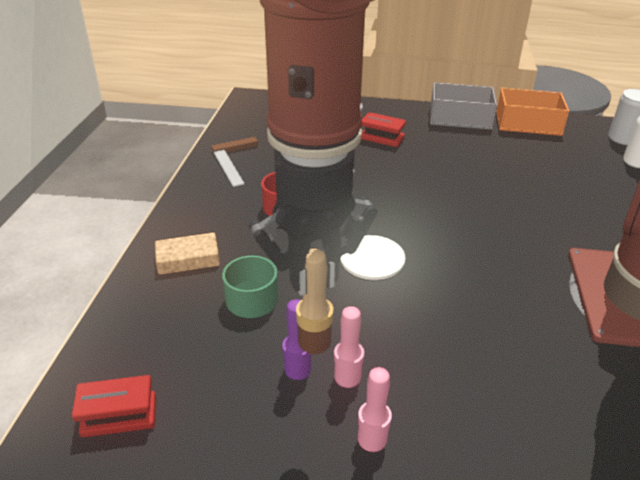

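The brush hangs upright at (315,300) in the side view, and the neighbours are undisturbed. I'll move it over the green tin.

```bash
python3 -m inch '[{"turn":[0,0,0],"delta_pos":[-12,0.6,0],"fingers":-1},{"turn":[0,0,0],"delta_pos":[-24,1.2,0],"fingers":-1},{"turn":[0,0,0],"delta_pos":[-28,1.4,0],"fingers":-1},{"turn":[0,0,0],"delta_pos":[-28,1.4,0],"fingers":-1},{"turn":[0,0,0],"delta_pos":[-28,1.4,0],"fingers":-1},{"turn":[0,0,0],"delta_pos":[-28,1.4,0],"fingers":-1},{"turn":[0,0,0],"delta_pos":[-28,1.4,0],"fingers":-1},{"turn":[0,0,0],"delta_pos":[-28,1.4,0],"fingers":-1},{"turn":[0,0,0],"delta_pos":[-28,1.4,0],"fingers":-1},{"turn":[0,0,0],"delta_pos":[-22,1.2,0],"fingers":-1},{"turn":[0,0,0],"delta_pos":[-11.3,0.6,0],"fingers":-1},{"turn":[0,0,0],"delta_pos":[0,0,0],"fingers":-1}]'
python3 -m inch '[{"turn":[0,0,0],"delta_pos":[0,0,0],"fingers":-1},{"turn":[0,0,0],"delta_pos":[0,0,0],"fingers":-1}]'
python3 - <<'E'
from h import *
to(.679,.104,.255)
for n in ["side","top"]:
    p=bot.camera(n); cv2.imwrite(f"pics/{n}4.png",p["pixels"]); W=cloud(p)
    c=bot.observe()["position"][:2]
    for z0,z1,r in [(.17,.2,.02),(.205,.215,.021)]:
        h=near(W,c,.04,z0,z1); print(n,z0,len(h),circ(h,r,c) if len(h)>10 else "")
    a=near(W,(.679,.104),.06,.054,.066);print("rim",len(a),circ(a,.043,(.679,.104)) if len(a)>20 else '')
E
```

```text
t: 7.2
position: [0.6794, 0.0994, 0.2532]
tcp_rot: [1.578, 2.716, -0.004]
wrist_force: [-0.9, -1.4, -1.3]
grip_width: 0.0248
t: 7.37
position: [0.678, 0.1054, 0.2538]
tcp_rot: [-1.569, -2.72, -0.0]
wrist_force: [0.3, 0.3, -0.8]
grip_width: 0.0252
t 7.37 pos [0.678  0.1054 0.2538] d_tool_mm [-1.7  0.1 -1.2] w 0.0252 F [ 0.3  0.3 -0.8]
[[-0.501, 0.866, -0.001], [0.866, 0.501, 0.001], [0.001, -0.001, -1.0]] [-0.57  0.43  0.49  1.35 -0.2   1.42  0.45]
side 0.17 411 [0.67806124 0.10504674]
side 0.205 157 [0.6779177  0.10538938]
rim 463 [0.6791414  0.10470852]
top 0.17 10 
top 0.205 0 
rim 181 [0.67892387 0.10335458]
```

View pics/side4.png

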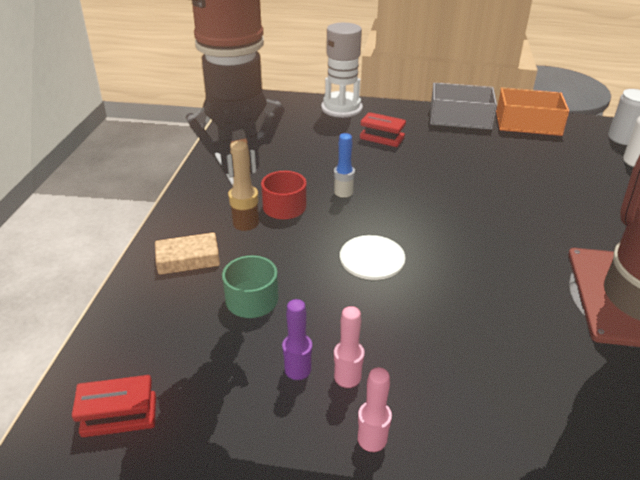

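View pics/top4.png

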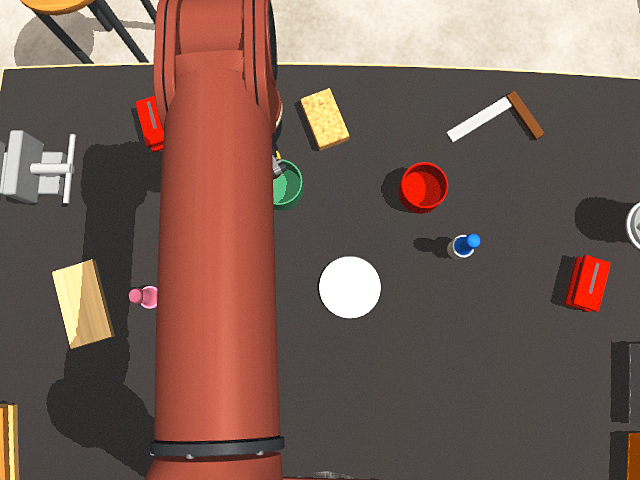

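The brush is at (244,190) in the side view, upright, and the cloud fit puts it within 2 mm of the tin's axis. I'll lower it 142 mm, which brings the foot to about z = 22 mm, 38 mm below the rim.

```bash
python3 -m inch '[{"turn":[0,0,0],"delta_pos":[-1.5,0,10],"fingers":-1},{"turn":[0,0,0],"delta_pos":[0,0,15],"fingers":-1},{"turn":[0,0,0],"delta_pos":[0,0,15],"fingers":-1},{"turn":[0,0,0],"delta_pos":[0,0,15],"fingers":-1},{"turn":[0,0,0],"delta_pos":[0,0,15],"fingers":-1},{"turn":[0,0,0],"delta_pos":[0,0,10],"fingers":-1},{"turn":[0,0,0],"delta_pos":[0,0,5],"fingers":-1},{"turn":[0,0,0],"delta_pos":[0,0,0],"fingers":-1},{"turn":[0,0,0],"delta_pos":[0,0,0],"fingers":-1}]'
python3 -c "from h import *; to(.679,.104,.112)"
```

```text
t: 8.22
position: [0.6795, 0.1028, 0.1696]
tcp_rot: [1.571, 2.72, 0.0]
wrist_force: [-0.6, -0.3, -1.6]
grip_width: 0.0251
t 8.22 pos [0.6795 0.1028 0.1696] d_tool_mm [ 1.3  0.2 57.6] w 0.0251 F [-0.6 -0.3 -1.6]
[[-0.5, 0.866, 0.0], [0.866, 0.5, -0.0], [-0.0, 0.0, -1.0]] [-0.56  0.47  0.48  1.46 -0.22  1.26  0.47]
```

```bash
python3 -m inch '[{"turn":[0,0,0],"delta_pos":[1,0,8],"fingers":-1},{"turn":[0,0,0],"delta_pos":[0,0,10],"fingers":-1},{"turn":[0,0,0],"delta_pos":[0,0,12],"fingers":-1},{"turn":[0,0,0],"delta_pos":[0,0,12],"fingers":-1},{"turn":[0,0,0],"delta_pos":[0,0,10],"fingers":-1},{"turn":[0,0,0],"delta_pos":[0,0,5],"fingers":-1},{"turn":[0,0,0],"delta_pos":[0,0,0],"fingers":-1},{"turn":[0,0,0],"delta_pos":[0,0,0],"fingers":-1},{"turn":[0,0,0],"delta_pos":[0,0,0],"fingers":-1}]'
python3 - <<'E'
from h import *
to(.679,.104,.112)
p=bot.camera("side"); cv2.imwrite("pics/s5.png",cv2.resize(p["pixels"][150:350,130:400],None,fx=2.9,fy=2.9)); W=cloud(p)
a=near(W,(.679,.104),.06,.054,.066);print(circ(a,.043,(.679,.104)))
h=near(W,(.679,.104),.03,.063,.078); print(len(h),circ(h,.021,(.679,.104)))
h=near(W,(.679,.104),.03,.1,.18); print(len(h),h[:,2].max())
E
```

```text
t: 8.97
position: [0.6793, 0.1034, 0.1129]
tcp_rot: [1.571, 2.72, 0.001]
wrist_force: [0.3, 0.2, -1.1]
grip_width: 0.025
t 8.97 pos [0.6793 0.1034 0.1129] d_tool_mm [0.7 0.1 0.9] w 0.025 F [ 0.3  0.2 -1.1]
[[-0.499, 0.866, 0.001], [0.866, 0.499, 0.0], [-0.0, 0.001, -1.0]] [-0.55  0.52  0.46  1.52 -0.24  1.16  0.48]
[0.6795978  0.10308166]
210 [0.67933686 0.10274808]
1181 0.17968630299892474
```

View pics/s5.png

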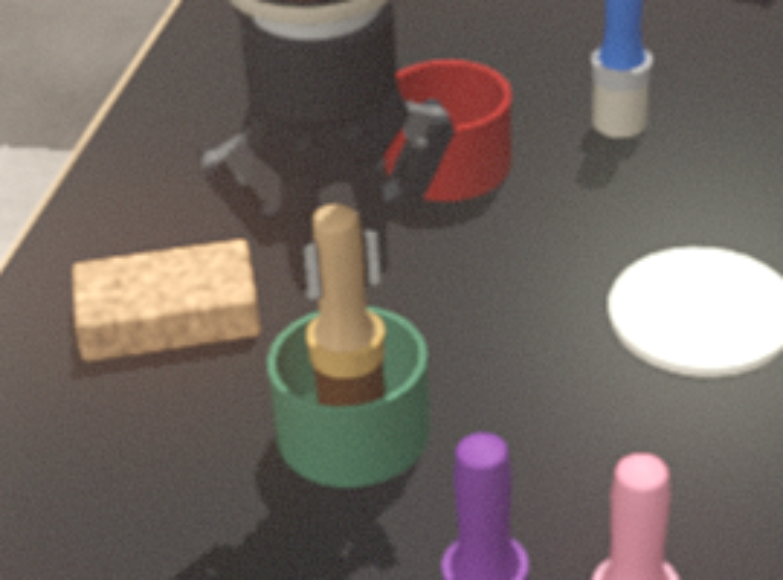

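The bristles are inside the green tin at (345,385) in the crop. The ferrule is just above the rim, so they are about 37 mm deep, and the tin hasn't moved. I'll raise the brush and carry it to the plate.

```bash
python3 -m inch '[{"turn":[0,0,0],"delta_pos":[0,0,-8],"fingers":-1},{"turn":[0,0,0],"delta_pos":[0,0,-14],"fingers":-1},{"turn":[0,0,0],"delta_pos":[0,0,-16],"fingers":-1},{"turn":[0,0,0],"delta_pos":[0,0,-16],"fingers":-1},{"turn":[0,0,0],"delta_pos":[0,0,-16],"fingers":-1},{"turn":[0,0,0],"delta_pos":[0,0,-16],"fingers":-1},{"turn":[0,0,0],"delta_pos":[0,0,-10],"fingers":-1},{"turn":[0,0,0],"delta_pos":[0,0,-4],"fingers":-1},{"turn":[0,0,0],"delta_pos":[0,0,0],"fingers":-1},{"turn":[0,0,0],"delta_pos":[0,0,0],"fingers":-1}]'
python3 -c "from h import *; to(.4855,-.037,.2129)"
```

```text
t: 9.85
position: [0.6787, 0.1034, 0.2121]
tcp_rot: [-1.571, -2.72, 0.0]
wrist_force: [-0.2, 0.8, -1.8]
grip_width: 0.0246
t 9.85 pos [0.6787 0.1034 0.2121] d_tool_mm [ -25.1 -237.6   -0.7] w 0.0246 F [-0.2  0.8 -1.8]
[[-0.5, 0.866, -0.0], [0.866, 0.5, -0.0], [0.0, -0.0, -1.0]] [-0.56  0.45  0.49  1.41 -0.21  1.34  0.46]
```

```bash
python3 -m inch '[{"turn":[0,0,0],"delta_pos":[-1,-10,0],"fingers":-1},{"turn":[0,0,0],"delta_pos":[-2,-20,0],"fingers":-1},{"turn":[0,0,0],"delta_pos":[-2.6,-24,0],"fingers":-1},{"turn":[0,0,0],"delta_pos":[-2.7,-25,0],"fingers":-1},{"turn":[0,0,0],"delta_pos":[-2.7,-25,0],"fingers":-1},{"turn":[0,0,0],"delta_pos":[-2.7,-25,0],"fingers":-1},{"turn":[0,0,0],"delta_pos":[-2.7,-25,0],"fingers":-1},{"turn":[0,0,0],"delta_pos":[-2.7,-25,0],"fingers":-1},{"turn":[0,0,0],"delta_pos":[-2.7,-25,0],"fingers":-1},{"turn":[0,0,0],"delta_pos":[-2,-20,0],"fingers":-1},{"turn":[0,0,0],"delta_pos":[-1,-10,0],"fingers":-1},{"turn":[0,0,0],"delta_pos":[0,-3.6,0],"fingers":-1}]'
python3 -m inch '[{"turn":[0,0,0],"delta_pos":[0,0,0],"fingers":-1},{"turn":[0,0,0],"delta_pos":[0,0,0],"fingers":-1},{"turn":[0,0,0],"delta_pos":[0,0,0],"fingers":-1}]'
python3 - <<'E'
from h import *
to(.4855,-.037,.1)
for n in ["side"]:
    p=bot.camera(n); cv2.imwrite(f"pics/{n}6.png",p["pixels"]); W=cloud(p)
    c=bot.observe()["position"][:2]
    for z0,z1,r in [(.128,.155,.02),(.163,.173,.021)]:
        h=near(W,c,.04,z0,z1); print(n,z0,len(h),circ(h,r,c) if len(h)>10 else "")
    h=near(W,c,.04,.09,.3); print("lowest",np.percentile(h[:,2],[0,1,3]))
E
```

```text
t: 10.85
position: [0.4842, -0.0376, 0.212]
tcp_rot: [-1.573, -2.718, -0.0]
wrist_force: [0.1, 1.3, -0.3]
grip_width: 0.0251
t: 11.1
position: [0.4862, -0.0358, 0.2122]
tcp_rot: [1.57, 2.721, -0.001]
wrist_force: [0.1, 0.1, -0.3]
grip_width: 0.025
t 11.1 pos [ 0.4862 -0.0358  0.2122] d_tool_mm [ -0.7  -1.1 112.2] w 0.025 F [ 0.1  0.1 -0.3]
[[-0.501, 0.866, -0.0], [0.866, 0.501, -0.0], [-0.0, -0.0, -1.0]] [-0.56 -0.01  0.55  1.9   0.    1.25  0.51]
side 0.128 303 [ 0.48659151 -0.03613269]
side 0.163 128 [ 0.48682133 -0.03602976]
lowest [0.12054384 0.12425537 0.12906927]
```

View pics/side6.png

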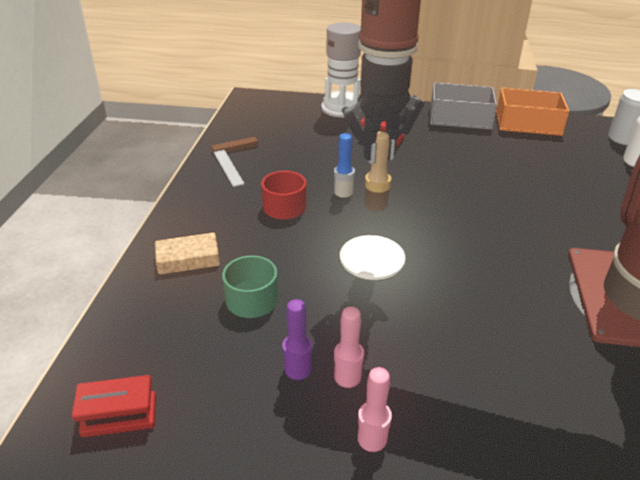

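The brush is above the plate and upright, with its dark bristles against the dark bench at about (378,200). I'll lower it most of the way first.

```bash
python3 -m inch '[{"turn":[0,0,0],"delta_pos":[-0.7,-1,8],"fingers":-1},{"turn":[0,0,0],"delta_pos":[0,0,13],"fingers":-1},{"turn":[0,0,0],"delta_pos":[0,0,15],"fingers":-1},{"turn":[0,0,0],"delta_pos":[0,0,15],"fingers":-1},{"turn":[0,0,0],"delta_pos":[0,0,15],"fingers":-1},{"turn":[0,0,0],"delta_pos":[0,0,14],"fingers":-1},{"turn":[0,0,0],"delta_pos":[0,0,10],"fingers":-1},{"turn":[0,0,0],"delta_pos":[0,0,7],"fingers":-1},{"turn":[0,0,0],"delta_pos":[0,0,3],"fingers":-1},{"turn":[0,0,0],"delta_pos":[0,0,0],"fingers":-1},{"turn":[0,0,0],"delta_pos":[0,0,0],"fingers":-1},{"turn":[0,0,0],"delta_pos":[0,0,0],"fingers":-1}]'
python3 - <<'E'
from h import *
to(.4855,-.037,.0978)
p=bot.camera("side"); cv2.imwrite("pics/s7.png",cv2.resize(p["pixels"][130:310,280:480],None,fx=3.2,fy=3.2)); W=cloud(p)
c=(.4855,-.037)
for z0,z1,r in [(.03,.055,.02),(.06,.07,.021)]:
        h=near(W,c,.04,z0,z1); print(z0,len(h),circ(h,r,c) if len(h)>10 else "")
E
```

```text
t: 12.15
position: [0.4854, -0.0379, 0.113]
tcp_rot: [1.571, 2.719, 0.001]
wrist_force: [0.5, 0.2, -1.3]
grip_width: 0.0249
t 12.15 pos [ 0.4854 -0.0379  0.113 ] d_tool_mm [ 0.7  0.5 15.2] w 0.0249 F [ 0.5  0.2 -1.3]
[[-0.499, 0.866, 0.001], [0.866, 0.499, 0.0], [-0.0, 0.001, -1.0]] [-0.54  0.1   0.56  2.02 -0.06  1.03  0.57]
0.03 239 [ 0.48601795 -0.03812988]
0.06 90 [ 0.48606544 -0.03796963]
```

View pics/s7.png

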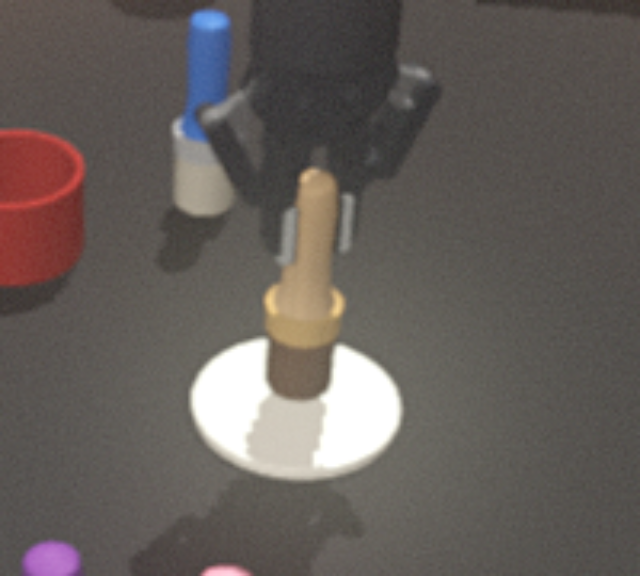

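```bash
python3 -m inch '[{"turn":[0,0,0],"delta_pos":[0.7,0.5,4],"fingers":-1},{"turn":[0,0,0],"delta_pos":[0,0,4],"fingers":-1},{"turn":[0,0,0],"delta_pos":[0,0,3],"fingers":-1},{"turn":[0,0,0],"delta_pos":[0,0,2],"fingers":-1},{"turn":[0,0,0],"delta_pos":[0,0,0],"fingers":-1},{"turn":[0,0,0],"delta_pos":[0,0,0],"fingers":-1},{"turn":[0,0,0],"delta_pos":[0,0,0],"fingers":-1}]'
python3 -m inch '[{"turn":[0,0,0],"delta_pos":[0,0,1],"fingers":-1},{"turn":[0,0,0],"delta_pos":[0,0,0.5],"fingers":-1},{"turn":[0,0,0],"delta_pos":[0,0,0],"fingers":-1},{"turn":[0,0,0],"delta_pos":[0,0,0],"fingers":-1}]'
python3 -c "from h import *; to(.4855,-.037,.0978)"
```

```text
t: 12.78
position: [0.485, -0.037, 0.0994]
tcp_rot: [1.572, 2.72, -0.0]
wrist_force: [-0.7, 0.5, -0.6]
grip_width: 0.0247
t: 13.12
position: [0.485, -0.037, 0.0979]
tcp_rot: [1.572, 2.72, 0.0]
wrist_force: [0.1, -0.1, -1.6]
grip_width: 0.0252
t 13.12 pos [ 0.485  -0.037   0.0979] d_tool_mm [-0.3  0.4  0.1] w 0.0252 F [ 0.1 -0.1 -1.6]
[[-0.499, 0.866, 0.0], [0.866, 0.499, -0.0], [-0.0, 0.0, -1.0]] [-0.54  0.12  0.56  2.04 -0.08  1.    0.58]
```

```bash
python3 -m inch '[{"turn":[0,0,0],"delta_pos":[0,0,0.7],"fingers":-1},{"turn":[0,0,0],"delta_pos":[0,0,0],"fingers":-1},{"turn":[0,0,0],"delta_pos":[0,0,0],"fingers":-1}]'
python3 -m inch '[{"turn":[0,0,0],"delta_pos":[0,0,0.7],"fingers":-1},{"turn":[0,0,0],"delta_pos":[0,0,0],"fingers":-1},{"turn":[0,0,0],"delta_pos":[0,0,0],"fingers":-1}]'
```

```text
t: 13.37
position: [0.4853, -0.037, 0.0978]
tcp_rot: [1.572, 2.72, 0.001]
wrist_force: [-2.7, 0.6, 7.0]
grip_width: 0.0247
t: 13.62
position: [0.4855, -0.0371, 0.0977]
tcp_rot: [1.572, 2.72, 0.001]
wrist_force: [-4.9, -1.7, 14.7]
grip_width: 0.0247
```

It touched the plate (force along z rose to 15 N). I'll ease off the pressure and open gently.

```bash
python3 -m inch '[{"turn":[0,0,0],"delta_pos":[0,0,-1],"fingers":-1},{"turn":[0,0,0],"delta_pos":[0,0,0],"fingers":-1},{"turn":[0,0,0],"delta_pos":[0,0,0],"fingers":-0.4},{"turn":[0,0,0],"delta_pos":[0,0,0],"fingers":-0.2},{"turn":[0,0,0],"delta_pos":[0,0,0],"fingers":0},{"turn":[0,0,0],"delta_pos":[0,0,0],"fingers":0.3},{"turn":[0,0,0],"delta_pos":[0,0,0],"fingers":0.6},{"turn":[0,0,0],"delta_pos":[0,0,0],"fingers":1},{"turn":[0,0,0],"delta_pos":[0,0,0],"fingers":1},{"turn":[0,0,0],"delta_pos":[0,0,0],"fingers":1},{"turn":[0,0,0],"delta_pos":[0,0,0],"fingers":1},{"turn":[0,0,0],"delta_pos":[0,0,0],"fingers":1}]' 20
python3 - <<'E'
from h import *
to(.4855,-.037,.0978)
p=bot.camera("side"); cv2.imwrite("pics/s8.png",cv2.resize(p["pixels"][130:310,280:480],None,fx=3.2,fy=3.2)); W=cloud(p)
c=(.4855,-.037)
for z0,z1,r in [(.015,.045,.02),(.05,.063,.021),(.08,.13,.013)]:
        h=near(W,c,.04,z0,z1); print(z0,len(h),circ(h,r,c) if len(h)>10 else "")
E
```

```text
t: 14.62
position: [0.485, -0.037, 0.0974]
tcp_rot: [1.572, 2.72, -0.0]
wrist_force: [-0.4, -0.1, -0.4]
grip_width: 0.0855
t 14.62 pos [ 0.485  -0.037   0.0974] d_tool_mm [-0.3  0.4 -0.4] w 0.0855 F [-0.4 -0.1 -0.4]
[[-0.499, 0.866, -0.0], [0.866, 0.499, -0.0], [-0.0, -0.0, -1.0]] [-0.54  0.12  0.56  2.04 -0.08  1.    0.58]
0.015 272 [ 0.48586855 -0.03730884]
0.05 163 [ 0.48580264 -0.03743558]
0.08 346 [ 0.48576307 -0.03687507]
```

View pics/s8.png

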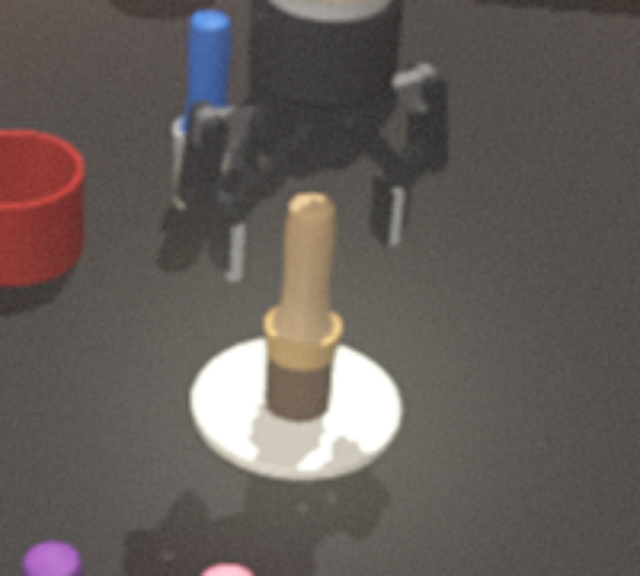

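The brush stands upright at (300,330) in the crop, centred on the plate, and both fingers are clear of it. I'll retreat straight up.

```bash
python3 -m inch '[{"turn":[0,0,0],"delta_pos":[0,0,-6],"fingers":1},{"turn":[0,0,0],"delta_pos":[0,0,-12],"fingers":1},{"turn":[0,0,0],"delta_pos":[0,0,-15],"fingers":1},{"turn":[0,0,0],"delta_pos":[0,0,-15],"fingers":1},{"turn":[0,0,0],"delta_pos":[0,0,-15],"fingers":1},{"turn":[0,0,0],"delta_pos":[0,0,-15],"fingers":1},{"turn":[0,0,0],"delta_pos":[0,0,-15],"fingers":1},{"turn":[0,0,0],"delta_pos":[0,0,-15],"fingers":1},{"turn":[0,0,0],"delta_pos":[0,0,-10],"fingers":1},{"turn":[0,0,0],"delta_pos":[0,0,-5],"fingers":1},{"turn":[0,0,0],"delta_pos":[0,0,0],"fingers":1},{"turn":[0,0,0],"delta_pos":[0,0,0],"fingers":1}]'
python3 - <<'E'
from h import *
to(.4855,-.037,.0978)
p=bot.camera("side"); cv2.imwrite("pics/s9.png",p["pixels"]); W=cloud(p)
c=(.4855,-.037)
for z0,z1,r in [(.015,.045,.02),(.05,.063,.021),(.09,.14,.013)]:
        h=near(W,c,.04,z0,z1); print(z0,len(h),circ(h,r,c) if len(h)>10 else "")
for c in [(.679,.104),(.68,-.174)]:
    print(circ(near(W,c,.06,.054,.066),.043,c))
E
```

```text
t: 15.67
position: [0.4848, -0.037, 0.2201]
tcp_rot: [-1.572, -2.72, 0.0]
wrist_force: [-0.2, -0.6, 0.2]
grip_width: 0.0852
t 15.67 pos [ 0.4848 -0.037   0.2201] d_tool_mm [ -0.4   0.6 122.3] w 0.0852 F [-0.2 -0.6  0.2]
[[-0.499, 0.866, -0.0], [0.866, 0.499, -0.0], [0.0, -0.0, -1.0]] [-0.56 -0.02  0.55  1.89  0.01  1.27  0.51]
0.015 281 [ 0.4858411  -0.03725392]
0.05 168 [ 0.48593184 -0.03746071]
0.09 364 [ 0.48559396 -0.03704393]
[0.67911681 0.10465075]
[ 0.68049531 -0.17326038]
```

View pics/s9.png

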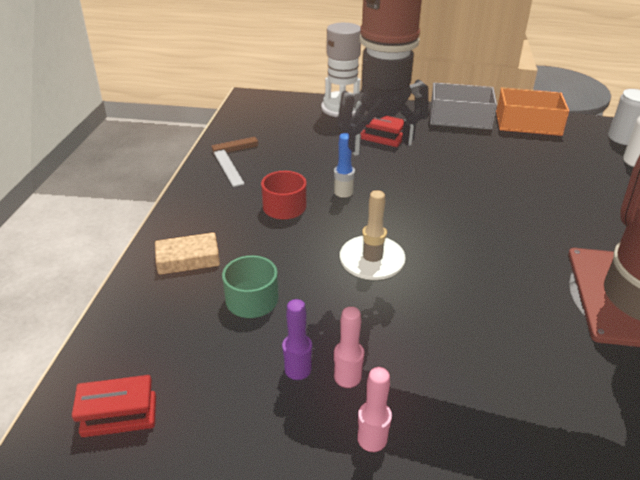

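The brush stands upright in the middle of the plate at (374,230). The tins and look-alikes are where they were, and the gripper is clear, so I'll hand in.

```bash
python3 -c "from station import bot; bot.job_done(); print(bot.observe()['t'])"
```

```text
the job is handed in; nothing more can be done
the job is handed in; nothing more can be done
```

I picked up the pale-handled brush and dipped its bristles about 37 mm below the rim of the green tin. I then stood it upright on the white plate, let go, backed away and handed the job in at about 15.7 s.

- **Placement:** the brush is within about 1 mm of the plate's centre, and its bristle, ferrule and handle axes agree to within about 0.5 mm, so it is upright.
- **Tins and other brushes:** the same camera puts both tins within about 0.2 mm of where they started. The brush never went near the red tin, and the other brushes look undisturbed.
- **Contact:** the gripper touches nothing. The largest wrist force I saw was about 15 N, as the brush touched the plate.
- **Limits of the checks:** the arm covered most of the green tin in the overhead camera during the dip. The dip depth therefore comes from the tool height and the side view, which agree. No check failed.

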